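Seat the vacuum box lid and hold the pump handle at its mark

ROBOT

A 6-joint arm with a two-finger parallel gripper is mounted at the origin on the work surface. World frame = base frame: x ahead of the robot, y to its left, z up, the work surface at z = 0. Lengths are in mm, angles in degrees, forces in N, time in s.
With the tool pointing down it reaches from about 350 to 850 mm from the base axis. Payload 8.1 kg.
Tool frame: the origin (TCP) lies at the very end of the fingers, on their centre line; the grasp point (between the pads) lies 19 mm behind it (r.grip_point_offset is the distance from the TCP to the grasp point, in mm); z points along the fingers, y is the line along which they close (so a half turn about z gives the same grasp; the last joint's range is limited). The gripper opens to 85 mm and grips with 20 to 120 N. Pads are 22 mm wide; open, the fingers measure 114 mm over their backs; the gripper's body (76 mm by 85 mm) begins 54 mm behind the grasp point. The pads swing forward as they close: fully open they stand 13 mm farther back than shut.
Start: joints at [-74.737, 7.471, 85.268, -0, 87.261, -4.893], TCP at [206.773, -563.25, 231.292] pointing down, gripper open.
Joint ranges: [-169.43, 169.43], [-51.17, 129.36], [1.28, 143.12], [-76.62, 256.62], [0, 156.53], [-152.29, 152.29]. Speed limits (degrees/s): [136.94, 136.94, 159.86, 180, 180, 180].

INTERFACE

Orientations are given as [roll, pitch, yaw] about the fixed x, y, z axes, in that order (R = Rz(yaw) Ry(pitch) Rx(roll)).
In Python, from bench import status, eyes, r gives the robot as it stands.
- The arm moves only by the shell command python3 -m handwheel 'ROWS' [FORCE]. ROWS is a JSON object whose one key "series" holds a list that holds one entry, the list of rows, each a list of 7 numbers: the shift along the tool's x, y, z in cm, then the turn, a rotation vector about the tool's x, y, z in rad, then the opening, from 0 (shut) to 1 (fully open). In form: {"series": [[[tx, ty, tz, rx, ry, rz, claw], ...]]}. A call has 1 to 12 rows; each row is the pose to reach, as a shift and turn from the pose commanded when the call began, along the tool's axes at that moment; what a row does not reach only later rows make up. A row lasts 1/8 s, in which the tool goes at most 62.5 mm and 10.7 degrees, less where a joint would pass 70% of its speed; a pose out of reach is approached as far as the arm can. A call with a gripper value outside its range is refused whole. The fingers move at their own pace and stop on an object; FORCE is the grip in N (left out, the last holds). Time passes only in rows, so rows that repeat a pose let the fingers close. It gives the time, the measured TCP pose, the force, the opening and the grip force at its end, in the units of the state.
- status.sense(): the state, without advancing time (a new reading comes with each control period).
- eyes.snapshot(name): name is "scene" or "top" or "wrist"; returns a dict with "img" (384x512x3 uint8, red, green, blue), "mtx" (3x3 intrinsics, pixels), "k1" (the pictures are not rectified: a ray, as slopes to the right and down, at radius r is drawn at 1 + k1 r^2 times it, then the intrinsics apply), "R" (3x3) and "t" (3): a world point X has camera coordinates R X + t. Camera axes: x right, y down, z forward; pixel columns grow to the right and rows downward; lengths in mm; the calibration is good to about 2 mm. A picture is of the moment at which its call begins. There is no depth.
- r.hand_in(): hands the job in; it is judged then, once.
The state is a dict: "time": time; "joint_pos": joint angles; "qd": joint speeds; "joint_efforts": joint torques, N m; "tool_pos": TCP position; "tcp_rot": TCP orientation; "ft_force": force on the tool from outside, world axes, zero at the start; "wrist_torque": the same for the moment, N m; "finger_gap": finger opening in mm; "grip_force": force on a finger pad.
Only numpy, scipy, OpenCV 4.12 (cv2) and the standard library are available. Lean on these libraries where they do the work, as an engineer would, in place of code of your own. Each camera call takes 0.05 s, during which the arm holds its last target. There are 200 camera calls.

TASK

The lid of the green vacuum storage box is standing ajar: press it down until it is fully shut. Then grip the round white pump knob in the lid and pull it up, against its spring, until the red band on its rod has just come clear of the black collar, and keep it there: finish with the gripper still holding the knob at that mark, lid still shut. Leave the canister, the pepper mill and the jar alone.

Things in the scene. Friction and masses are not known exactly. Their poses are not given: they have to be found in the camera images.
- vac_box: Green plastic storage box, fixed to the counter, 160 (x) by 220 (y) by 100 mm high without its lid, on a 170 by 230 mm black foot. Origin: centre of its underside; z up. The lid is hinged along its +x upper edge and opens at its -x side, which faces the robot, turned up to 0.4 rad either way.
- lid (a joint): Hinge of the green lid (168 by 228 by 12 mm), rad: 0 shut against a stop (top face 112 mm above the counter), grows as the free edge rises; starts at 0.15 to 0.35. Axis along the box's y, 80 mm along its x, 100 mm up. Stiff: the lid stays where it is left; 4 to 7 N down at the yellow pad moves it; over about 12 N up on the knob lifts it again.
- press_spot (a point): Point on the lid's top face at the middle of the yellow press pad (22 by 70 mm, lying almost flush), 147 mm from the hinge and 67 mm from the knob's axis. With the lid shut it is 112 mm above the counter. Its axes are the lid's: x towards the hinge, z out of the lid.
- collar_top (a point): Centre of the upper face of the black collar (28 mm diameter, 12 mm high) in the middle of the lid through which the pump rod runs, 80 mm from the hinge; 124 mm above the counter when the lid is shut. z is the pump axis, upright when the lid is shut.
- pump (a joint): Travel of the pump handle out of the lid, m: 0 home, grows along the lid's z (up with the lid shut), stop at 0.050. Mark at 0.030: the lower edge of the red band (10 mm tall, on the 13 mm metal rod) is then level with the collar's upper face. A spring pulls it back: 2 N at home, 7 N at the mark, 10 N at the stop; it snaps home if let go.
- knob_grip (a point): Middle of the white pump knob, a smooth upright cylinder of 36 mm diameter and 26 mm height on the rod; moves with the knob. At home with the lid shut it is 140 mm above the counter, the knob's underside 14 mm and its top 40 mm above the lid's top face. z is the pump axis.
- canister: Cream ceramic canister with a knob, 104 mm diameter, 142 mm high, loose bystander; origin at the centre of its underside.
- mill: Glass and steel pepper mill, 56 mm diameter, 150 mm high, loose bystander; origin at the centre of its underside.
- jar: Amber glass jar with a brass cap, 72 mm diameter, 110 mm high, loose bystander; origin at the centre of its underside.

How it is judged (in metres and radians):
On the way, in this order (a step that is already met when the one before it is completed fails the run):
1. the lid is pressed fully shut while the pump handle is still home (value of joint lid below 0.03 rad and value of joint pump below 0.01 m), for 0.2 s.
2. with the lid shut, the pump handle is held by the fingers with the red band just clear of the collar (value of joint lid below 0.03 rad and contact force between the fingers and pump above 2 N and value of joint pump between 0.025 and 0.035 m), for 1 s.
At the end, for the whole second after the job is handed in: The lid is shut (hinge below 0.03 rad), the fingers hold the pump knob (contact over 2 N) at rest at the mark (handle out 30 mm, within 5 mm), and canister, mill and jar are within 20 mm of where they started (all of step 2 and velocity of joint pump between -0.01 and 0.01 m/s and distance of each of canister, mill, jar from where it was at the start of the episode below 0.02 m); the arm keeps its last pose, push and grip.
It fails at once if the canister is shifted by more than 20 mm or tipped (distance of canister from where it was at the start of the episode above 0.02 m or angle between canister's own z axis and vertical above 0.3 rad).
It fails at once if the mill is shifted by more than 20 mm or tipped (distance of mill from where it was at the start of the episode above 0.02 m or angle between mill's own z axis and vertical above 0.3 rad).
It fails at once if the jar is shifted by more than 20 mm or tipped (distance of jar from where it was at the start of the episode above 0.02 m or angle between jar's own z axis and vertical above 0.3 rad).
It also fails if it takes over 45 s, if anything falls off the work surface, if the arm or the gripper's body presses on something with over 40 N, if the wrist force passes 120 N, or if a joint passes its speed limit or range.

## Working session

There is one attempt and no reset: what is moved stays moved. The work goes in short steps, Python scripts to look and compute and a shell command to move; the robot and the scene stay as the last step left them, time stands still between calls to the robot, and variables do not carry over. Pictures are saved under pics/ and viewed, at most 10 in all, crops included, and the job is handed in when it is done.

```bash
mkdir -p pics; cat > h.py <<'E'
import numpy as np, cv2
from bench import status, eyes, r
def snap(n, f=None):
    s=eyes.snapshot(n)
    if f: cv2.imwrite('pics/'+f, cv2.cvtColor(s['img'],cv2.COLOR_RGB2BGR))
    return s
def ray(s,u,v):
    K=np.array(s['mtx']);R=np.array(s['R']);t=np.array(s['t'])
    p=cv2.undistortPoints(np.array([[[u,v]]],float),K,np.array([s['k1'],0,0,0.]),None,None)  # approx same model
    d=R.T@np.append(p[0,0],1); return -R.T@t, d
def onz(s,u,v,z):
    c,d=ray(s,u,v); return c+d*(z-c[2])/d[2]
def proj(s,X):
    K=np.array(s['mtx']);R=np.array(s['R']);t=np.array(s['t'])
    q,_=cv2.projectPoints(np.array([X],float),cv2.Rodrigues(R)[0],t,K,np.array([s['k1'],0,0,0.])); return q.ravel()
def tri(s1,p1,s2,p2):
    c1,d1=ray(s1,*p1);c2,d2=ray(s2,*p2)
    A=np.stack([d1,-d2],1);a=np.linalg.lstsq(A,c2-c1,rcond=None)[0]
    X,Y=c1+a[0]*d1,c2+a[1]*d2; return (X+Y)/2,np.linalg.norm(X-Y)
E
python3 - <<'E'
from h import *
a=snap('scene','s0.png');b=snap('top','t0.png')
for s in(a,b): print(-np.array(s['R']).T@s['t'],s['k1'])
print(status.sense())
E
```

```text
[ 948.55194111  621.5953232  1138.0769111 ] -0.05708251972019526
[ 2.77797889e+02 -8.92546606e-02  1.64888798e+03] -0.20985452243210417
{'time': 0.1, 'joint_pos': array([-7.47363130e+01,  7.51188213e+00,  8.53239782e+01,  3.61924766e-04,
        8.72631457e+01, -4.89253467e+00]), 'qd': array([ 0.07628443, -0.07601938, -0.04495676,  0.05669869, -0.0066674 ,
        0.03304097]), 'joint_efforts': array([ 3.33490334e-04, -5.70950246e+01, -5.01942730e+01, -2.16277126e-04,
        8.11291306e-03,  3.08096401e-05]), 'tool_pos': array([ 206.64162214, -562.74778457,  230.32887553]), 'tcp_rot': array([-1.79901386e+02, -8.80409774e-03,  2.01561965e+01]), 'ft_force': array([-0.52004002,  0.18677538,  1.29926704]), 'wrist_torque': array([ 0.0111447 , -0.00041989,  0.01763137]), 'grip_force': 0.0, 'finger_gap': 85.22307763701745}
```

View pics/s0.png

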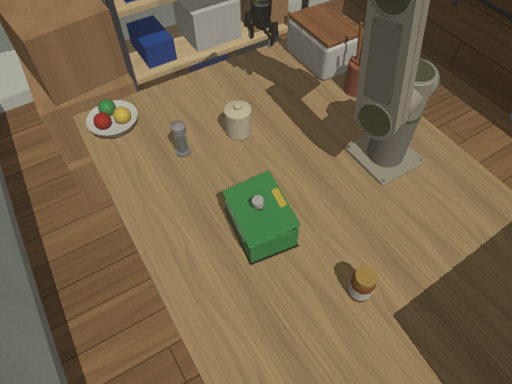

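View pics/t0.png

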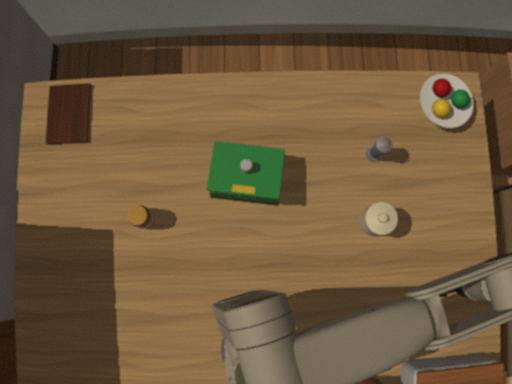

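The top view shows the green box with its knob at about (247,165) and pad at (243,189). The scene view has the knob at (258,202) and pad at (279,197). The canister and mill are at the robot's right and the jar at its left, all clear of the box.

```bash
cat >> h.py <<'E'
def blob(s,lo,hi,box):
    h=cv2.cvtColor(s['img'],cv2.COLOR_RGB2HSV); m=cv2.inRange(h,lo,hi); k=np.zeros_like(m); x0,y0,x1,y1=box; k[y0:y1,x0:x1]=m[y0:y1,x0:x1]
    n,l,st,c=cv2.connectedComponentsWithStats(k); i=1+np.argmax(st[1:,4]); return c[i],st[i]
YEL=((18,120,80),(32,255,255)); WHT=((0,0,90),(179,60,255)); GRN=((50,100,20),(80,255,255))
E
python3 - <<'E'
from h import *
a=snap('scene');b=snap('top')
P=[]
for n,c,ba,bb in(('pad',YEL,(262,180,295,215),(220,178,270,200)),('knob',WHT,(245,190,270,215),(235,152,262,176))):
    pa,sa=blob(a,*c,ba);pb,sb=blob(b,*c,bb);X,e=tri(a,pa,b,pb);P.append(X);print(n,pa,sa,pb,sb,X,e)
    print(onz(b,*pb,150))
d=P[1]-P[0];print(d,np.linalg.norm(d),np.degrees(np.arctan2(d[1],d[0])))
# box corners in top view
h=cv2.inRange(cv2.cvtColor(b['img'],cv2.COLOR_RGB2HSV),*GRN)[130:215,195:300]
c=max(cv2.findContours(h,0,2)[0],key=cv2.contourArea)+[195,130]
q=cv2.approxPolyDP(c,4,True)[:,0];print(q)
for p in q:print(p,onz(b,*p,110),onz(b,*p,140))
for n,p,z in(('can',(381,219),120),('mill',(376,155),0),('jar',(139,216),110)):print(n,onz(b,*p,z))
E
```

```text
pad [278.54609929 197.27659574] [271 188  16  20 141] [243.17073171 188.86585366] [232 185  23   9 164] [511.27699338  34.36774598 137.01971983] 2.456776697356662
[508.38259381  34.91140511 150.        ]
knob [257.59589041 201.39726027] [251 195  13  14 146] [245.53913043 164.94782609] [240 159  12  13 115] [582.18799176  25.46249051 156.91878098] 1.51030230475307
[583.0257801   26.08845597 150.        ]
[70.91099837 -8.90525547 19.89906115] 74.18656145151256 -7.157934994549025
[[215 142]
 [207 187]
 [212 195]
 [275 202]
 [283 150]]
[215 142] [668.78507838 123.23759941 110.        ] [661.16294095 120.83339217 140.        ]
[207 187] [523.27291499 150.00572474 110.        ] [518.48747845 147.07968371 140.        ]
[212 195] [497.38437148 134.43592229 110.        ] [493.10362164 131.81340827 140.        ]
[275 202] [470.40903042 -63.14823155 110.        ] [466.65415397 -61.91892225 140.        ]
[283 150] [637.01384993 -93.83772872 110.        ] [630.01107977 -92.01014006 140.        ]
can [ 406.48265334 -395.17993882  120.        ]
mill [ 638.63744579 -422.65174073    0.        ]
jar [435.69150634 367.5445231  110.        ]
```

Triangulation holds up: the pad height of 137 mm gives θ≈0.17, and the knob height and 74 mm separation fit. Box yaw is about −8°. Next I work out the approach to a point above the pad.

```bash
cat >> h.py <<'E'
from scipy.spatial.transform import Rotation as Ro
def rows(pos,yaw,cur=None):
    q=status.sense(); p,e=(q['tool_pos'],q['tcp_rot']) if cur is None else cur
    A=Ro.from_euler('xyz',e,degrees=True);B=Ro.from_euler('xyz',[180,0,yaw],degrees=True)
    print('shift cm',np.round(A.inv().apply(np.array(pos)-p)/10,2),'turn',np.round((A.inv()*B).as_rotvec(),3))
E
python3 -c "
from h import *
rows([509,35,185],-8,([206.773,-563.25,231.292],[180,0,20.156]))"
```

```text
shift cm [ 48.99 -45.75   4.63] turn [ 0.    -0.     0.491]
```

```bash
python3 -m handwheel '{"series": [[[24.5,-22.9,0,0,0,0.24,0],[24.5,-22.9,0,0,0,0.24,0],[24.5,-22.9,0,0,0,0.24,0],[24.5,-22.9,0,0,0,0.24,0],[24.5,-22.9,0,0,0,0.24,0],[24.5,-22.9,0,0,0,0.24,0],[49,-45.75,0,0,0,0.491,0],[49,-45.75,0,0,0,0.491,0],[49,-45.75,0,0,0,0.491,0],[49,-45.75,0,0,0,0.491,0],[49,-45.75,0,0,0,0.491,0],[49,-45.75,0,0,0,0.491,0]]]}'
python3 - <<'E'
from h import *
print(status.sense()); s=snap('wrist','w1.png')
rows([509,35,160],-8)
E
```

```text
time: 1.7
tool_pos: [509.7, 38.1, 231.1]
tcp_rot: [-180.0, 0.0, -7.8]
ft_force: [-0.4, -0.6, -0.8]
finger_gap: 0.1
grip_force: 0.0
{'time': 1.7, 'joint_pos': array([-1.49825940e+00, -6.39111802e+00,  9.92373801e+01,  2.83494268e-02,
        8.71578967e+01,  9.63263701e+01]), 'qd': array([ 25.40508472,  19.8626424 , -18.11507784,  -0.88317153,
        -1.52132919,  25.58781215]), 'joint_efforts': array([-9.11098346e-01, -4.62254226e+01, -4.86906481e+01,  4.85801250e-01,
       -1.39390456e-02, -4.31745015e-01]), 'tool_pos': array([509.71524555,  38.06598147, 231.1024005 ]), 'tcp_rot': array([-1.79972316e+02,  7.25373089e-03, -7.82603449e+00]), 'ft_force': array([-0.39388415, -0.64463465, -0.79447655]), 'wrist_torque': array([-0.04360881,  0.04651622,  0.04629012]), 'grip_force': 0.0, 'finger_gap': 0.08262332346408839}
shift cm [-0.08  0.55  7.1 ] turn [-0.002 -0.     0.004]
```

View pics/w1.png

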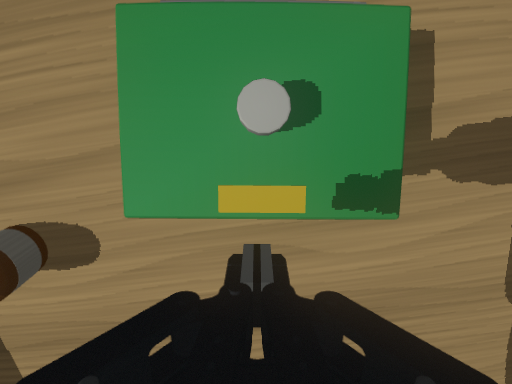

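The wrist view shows the lid edges parallel to the tool axes, the pad centred at (262,199), the knob at (264,106), and the fingers centred at about (257,260). I'll settle and measure again from here.

```bash
python3 -m handwheel '{"series": [[[0,0,0,0,0,0,0],[0,0,0,0,0,0,0],[0,0,0,0,0,0,0]]]}'
python3 - <<'E'
from h import *
s=snap('wrist');t=snap('top')
p,_=blob(s,*YEL,(200,170,330,230));k,_=blob(s,*WHT,(220,60,310,150))
pt,_=blob(t,*YEL,(220,178,270,200))
print(p,onz(s,*p,137)); print(k,onz(s,*k,172))
print(-np.array(s['R']).T@s['t'])
X=np.array([onz(s,*q,z) for q,z in(((117,5),114),((410,8),114))]);d=X[0]-X[1];print(X,np.linalg.norm(d),np.degrees(np.arctan2(-d[0],d[1])))
rows([509,35,160],-8)
E
```

```text
time: 2.12
tool_pos: [508.9, 34.0, 231.4]
tcp_rot: [180.0, -0.0, -8.1]
ft_force: [-0.3, 0.5, 0.3]
finger_gap: 0.2
grip_force: 0.0
[256.16793893 197.96946565] [512.5978438   33.51301273 137.        ]
[256.29419245 105.49046206] [583.56527365  23.30474684 172.        ]
[588.39810007  22.36318934 372.49173569]
[[ 670.49145808  116.56583874  114.        ]
 [ 637.93376284 -101.22612214  114.        ]] 220.21203814634634 -8.50217919731588
shift cm [-0.01 -0.08  7.14] turn [ 0.    -0.    -0.001]
```

```bash
python3 -m handwheel '{"series": [[[0,0,5,0,0,0,0],[0,0,8.5,0,0,0,0],[0,0,9.3,0,0,0,0],[0,0,9.7,0,0,0,0],[0,0,10.1,0,0,0,0],[0,0,10.5,0,0,0,0],[0,0,10.8,0,0,0,0],[0,0,11.1,0,0,0,0],[0,0,11.4,0,0,0,0],[0,0,11.6,0,0,0,0],[0,0,11.7,0,0,0,0]]]}'
```

```text
time: 3.6
tool_pos: [508.9, 35.2, 114.0]
tcp_rot: [-180.0, 0.0, -8.0]
ft_force: [-3.3, 1.3, 4.7]
finger_gap: -0.4
grip_force: 2.2
```

```bash
python3 -m handwheel '{"series": [[[0,0,0.1,0,0,0,0],[0,0,0.2,0,0,0,0],[0,0,0.3,0,0,0,0],[0,0,0.3,0,0,0,0],[0,0,0.3,0,0,0,0]]]}'
```

```text
time: 4.22
tool_pos: [509.1, 35.1, 112.0]
tcp_rot: [-180.0, -0.0, -8.0]
ft_force: [-7.3, 0.9, 9.5]
finger_gap: 0.2
grip_force: 5.1
```

```bash
python3 -m handwheel '{"series": [[[0,0,0.1,0,0,0,0],[0,0,0.15,0,0,0,0],[0,0,0.15,0,0,0,0]]]}'
python3 -m handwheel '{"series": [[[0,0,-1,0,0,0,0],[0,0,-6,0,0,0,0],[0,0,-12,0,0,0,1],[0,0,-12,0,0,0,1],[0,0,-12,0,0,0,1],[0,0,-12,0,0,0,1],[0,0,-12,0,0,0,1]]]}'
python3 - <<'E'
from h import *
s=snap('wrist','w2.png');t=snap('top');a=snap('scene')
p,_=blob(s,*YEL,(200,150,330,290));k,_=blob(s,*WHT,(200,60,310,170))
print(p,onz(s,*p,112),k,onz(s,*k,152))
for n,c,ba,bb in(('pad',YEL,(262,180,295,220),(220,178,270,205)),('knob',WHT,(245,190,270,215),(235,152,262,176))):
    pa,sa=blob(a,*c,ba);pb,sb=blob(t,*c,bb);print(n,tri(a,pa,t,pb),tri(a,pa,s,p if n=='pad' else k),tri(t,pb,s,p if n=='pad' else k))
E
```

```text
time: 4.6
tool_pos: [509.2, 35.1, 111.8]
tcp_rot: [180.0, -0.0, -8.0]
ft_force: [-12.5, 1.4, 22.6]
finger_gap: 0.1
grip_force: 11.1
time: 5.48
tool_pos: [508.3, 35.1, 228.2]
tcp_rot: [180.0, 0.1, -8.0]
ft_force: [-0.1, 0.2, -1.1]
finger_gap: 85.1
grip_force: 0.0
[257.05206738 194.27462991] [507.96844598  34.39296339 112.        ] [257.8735687  117.43320611] [574.54674462  24.59458507 152.        ]
pad (array([505.85171815,  32.73596993, 109.01314495]), np.float64(1.1600050560767305)) (array([508.00040043,  34.39760293, 112.67252571]), np.float64(0.3456427629175846)) (array([505.96133443,  33.93542776, 105.65910509]), np.float64(1.4523747686138588))
knob (array([597.84118464,  55.76690427, 197.42680046]), np.float64(7.0673541697496916)) (array([574.00011054,  24.56411805, 140.68743812]), np.float64(0.38010977436419424)) (array([581.70846807,  36.97150705, 288.32812263]), np.float64(26.282828836425416))
```

View pics/w2.png

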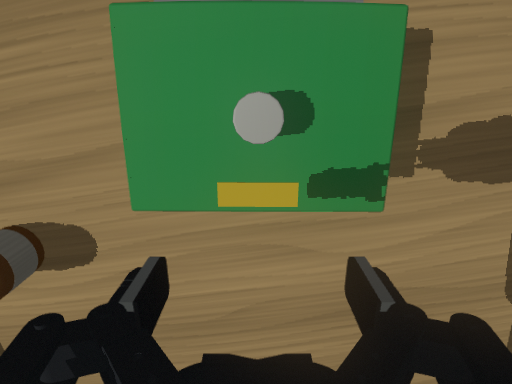

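The wrist view shows the lid shut: pad at (257,194), triangulated height 112.7 mm, with a hard stop felt at 22 N. The knob is at (258,117), so its axis is at (574.5, 24.7).

```bash
python3 -m handwheel '{"series": [[[0,0,0,0,0,0,1]]]}'; python3 -c "
from h import *
rows([574.5,24.7,121],-8.2)"
```

```text
time: 5.75
tool_pos: [509.0, 35.1, 229.5]
tcp_rot: [180.0, 0.0, -8.0]
ft_force: [0.3, 0.1, -0.5]
finger_gap: 85.0
grip_force: 0.0
shift cm [ 6.63  0.12 10.85] turn [0.    0.    0.004]
```

```bash
python3 -m handwheel '{"series": [[[4,0.1,0,0,0,0,1],[6.63,0.12,0,0,0,0,1],[6.63,0.12,0,0,0,0,1],[6.63,0.12,4,0,0,0,1],[6.63,0.12,7,0,0,0,1],[6.63,0.12,9,0,0,0,1],[6.63,0.12,10.3,0,0,0,1],[6.63,0.12,10.85,0,0,0,1],[6.63,0.12,10.85,0,0,0,1]]]}'; python3 -c "
from h import *
snap('wrist','w3.png');rows([574.5,24.7,121],-8.2)"
```

```text
time: 6.88
tool_pos: [574.9, 24.7, 121.8]
tcp_rot: [-180.0, -0.0, -8.0]
ft_force: [1.0, 0.2, 0.2]
finger_gap: 85.4
grip_force: 0.0
shift cm [-0.07  0.01  0.12] turn [-0.    -0.001  0.004]
```

View pics/w3.png

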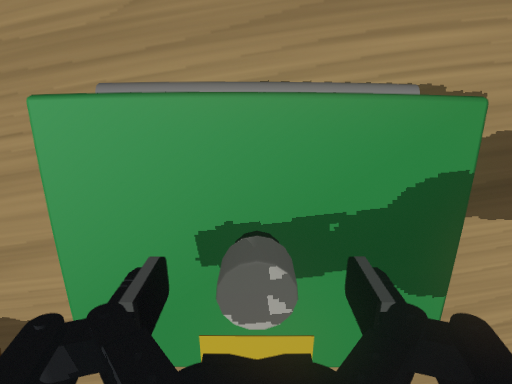

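The knob sits centred between the pads at (256,285), so I can close now.

```bash
python3 -m handwheel '{"series": [[[0,0,0,0,0,0,0.3],[0,0,0,0,0,0,0.3],[0,0,0,0,0,0,0.3],[0,0,0,0,0,0,0.3],[0,0,0,0,0,0,0.3],[0,0,0,0,0,0,0.3]]]}' 60
```

```text
time: 7.68
tool_pos: [574.9, 24.7, 121.9]
tcp_rot: [-180.0, -0.0, -8.0]
ft_force: [-2.6, 0.2, 5.4]
finger_gap: 34.7
grip_force: 59.6
```

```bash
python3 -m handwheel '{"series": [[[0,0,-0.3,0,0,0,0.3],[0,0,-0.6,0,0,0,0.3],[0,0,-1,0,0,0,0.3],[0,0,-1.4,0,0,0,0.3],[0,0,-1.8,0,0,0,0.3],[0,0,-2.2,0,0,0,0.3],[0,0,-2.5,0,0,0,0.3],[0,0,-2.5,0,0,0,0.3]]]}'
python3 - <<'E'
from h import *
s=snap('scene');a=snap('wrist')
p,_=blob(s,*YEL,(262,180,295,220));print(p)
c=cv2.resize(cv2.cvtColor(s['img'][170:240,220:310],cv2.COLOR_RGB2BGR),None,fx=4.4,fy=4.4,interpolation=2)
w=cv2.resize(cv2.cvtColor(a['img'][200:370,160:360],cv2.COLOR_RGB2BGR),None,fx=2,fy=2)
o=np.zeros((345,800,3),np.uint8);o[:c.shape[0],:c.shape[1]]=c;o[:min(340,w.shape[0]),400:]=w[:340];cv2.imwrite('pics/c4.png',o)
E
```

```text
time: 8.68
tool_pos: [574.7, 24.7, 146.3]
tcp_rot: [-180.0, -0.0, -8.0]
ft_force: [6.1, -0.4, -7.2]
finger_gap: 34.3
grip_force: 60.2
[279.43181818 201.39393939]
```

View pics/c4.png

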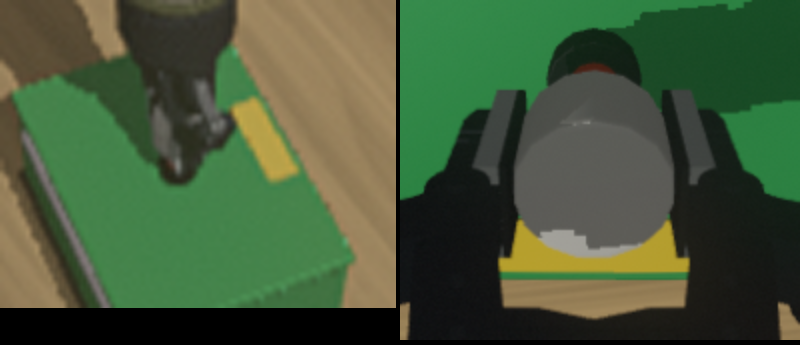

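The wrist crop shows the knob unslipped: its top face is still 80 px wide with its lower edge at row 328. The red band is showing under it at the collar, and the lid is still shut. I'll raise it to the mark.

```bash
python3 -m handwheel '{"series": [[[0,0,-0.2,0,0,0,0.3],[0,0,-0.4,0,0,0,0.3],[0,0,-0.57,0,0,0,0.3],[0,0,-0.57,0,0,0,0.3],[0,0,-0.57,0,0,0,0.3],[0,0,-0.57,0,0,0,0.3]]]}'
python3 - <<'E'
from h import *
print(status.sense()['tool_pos'])
s=snap('scene');a=snap('wrist')
print(blob(s,*YEL,(262,180,295,220))[0])
c=cv2.resize(cv2.cvtColor(s['img'][190:230,230:285],cv2.COLOR_RGB2BGR),None,fx=7,fy=7,interpolation=2)
w=cv2.resize(cv2.cvtColor(a['img'][190:350,200:310],cv2.COLOR_RGB2BGR),None,fx=3.5,fy=3.5)
o=np.zeros((565,800,3),np.uint8);o[:c.shape[0],:c.shape[1]]=c;o[:w.shape[0],400:400+w.shape[1]]=w;cv2.imwrite('pics/c5.png',o)
# expected pixel rows in wrist view, front (+x) side of rod/collar
ax=np.array([574.6,24.7]);u=np.array([np.cos(np.radians(8)),-np.sin(np.radians(8))])
for n,rad,z in(('collar far',14,124),('collar near',-14,124),('rod far @collar',6.5,124),('band top far@mark',6.5,134),('knob bottom far@mark',18,157),('knob top near@mark',-18,183)):
    print(n,proj(a,np.append(ax+rad*u,z)),(proj(a,np.append(ax+rad*u,z))-[200,190])*3.5+[400,0])
E
```

```text
time: 9.52
tool_pos: [574.7, 24.7, 151.6]
tcp_rot: [-180.0, -0.0, -8.0]
ft_force: [7.0, 0.5, -7.1]
finger_gap: 34.1
grip_force: 60.3
[574.7260289   24.69322281 151.62464072]
[279.53846154 201.47692308]
collar far [256.05056781 216.92633342] [596.17698732  94.24216698]
collar near [256.04681064 259.62009676] [596.16383724 243.67033865]
rod far @collar [256.049415   228.78475637] [596.1729525  135.74664731]
band top far@mark [256.0095081  235.99554104] [596.03327834 160.98439365]
knob bottom far@mark [255.89717245 234.50384018] [595.64010356 155.76344061]
knob top near@mark [255.7477862  334.17344874] [595.11725169 504.6070706 ]
```

View pics/c5.png

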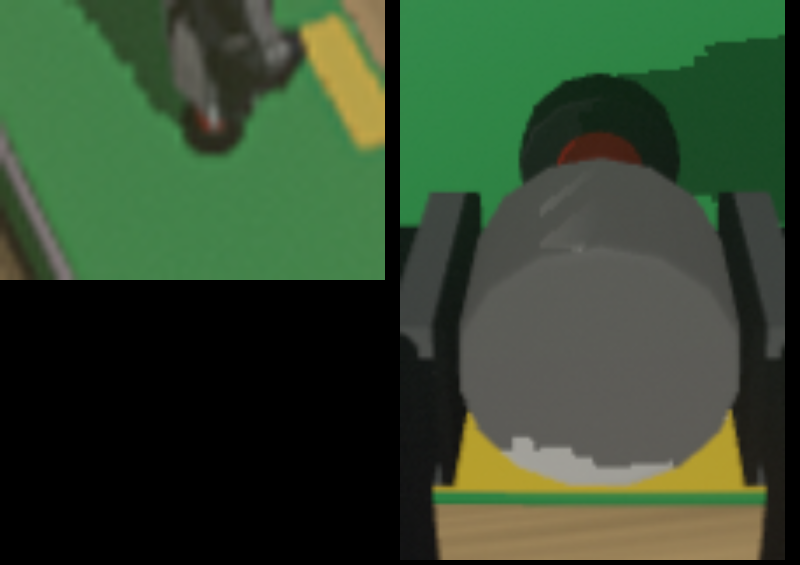

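The wrist crop shows the knob with no slip: its near edge is at row 329, the same as at home. The red band's lower edge sits at the collar face, seen at crop row 132 against 136 predicted. Tool rise is 29.8 mm. Next I hold for over 1 s and check the lid and knob again.

```bash
python3 -m handwheel '{"series": [[[0,0,0,0,0,0,0.3],[0,0,0,0,0,0,0.3],[0,0,0,0,0,0,0.3],[0,0,0,0,0,0,0.3],[0,0,0,0,0,0,0.3],[0,0,0,0,0,0,0.3],[0,0,0,0,0,0,0.3],[0,0,0,0,0,0,0.3],[0,0,0,0,0,0,0.3],[0,0,0,0,0,0,0.3],[0,0,0,0,0,0,0.3]]]}'
python3 - <<'E'
from h import *
s=snap('scene');a=snap('wrist')
print(blob(s,*YEL,(262,180,295,220))[0],[proj(s,[507.97,34.4,z]) for z in(112,116)])
h=cv2.cvtColor(a['img'],cv2.COLOR_RGB2HSV);print(blob(a,(0,0,60),(179,40,255),(222,225,292,345)))
g=cv2.inRange(cv2.cvtColor(a['img'],cv2.COLOR_RGB2HSV),(0,120,40),(12,255,255))[200:250,230:280];print(np.argwhere(g).min(0)+[200,230],np.argwhere(g).max(0)+[200,230])
E
```

```text
time: 11.0
tool_pos: [574.7, 24.7, 151.6]
tcp_rot: [-180.0, -0.0, -8.0]
ft_force: [6.3, -0.0, -6.9]
finger_gap: 33.8
grip_force: 60.3
[279.53846154 201.47692308] [array([279.4886268 , 201.62262183]), array([279.54308808, 200.88084906])]
(array([256.47832242, 282.20456556]), array([ 222,  236,   70,   92, 5651], dtype=int32))
[228 245] [236 268]
```

```bash
python3 -c "
from bench import r
print(r.hand_in())"
```

```text
the job is handed in; nothing more can be done
None
```

I pressed the lid shut, then gripped the knob and pulled it up about 29.8 mm, level with the red-band mark. I handed the job in at about 11 s with the gripper still holding it at 60 N; the canister, mill and jar were never approached, and the hand-in gave no verdict.

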